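# Park the grinder roller behind its keeper

## Task

Gently push the black rubber roller up the sloped wooden gutter with the fingertips, over the crest, so that it settles against the cork-faced stop and does not roll back. Then push the red knob to slide the steel keeper bar fully across the gutter behind the roller. Do not grip or lift the roller, and leave the grey stone, the black case and the wooden rod lying nearby where they are.

Things in the scene. Friction and masses are not known exactly. Their poses are not given: they have to be found in the camera images.
- gutter: fixed wooden gutter on a base board 245 x 100 x 12 mm. Origin: on the worktop under the board's centre; x runs along the gutter, uphill, y to the left looking uphill, z up. The channel is 52 mm wide inside; its side walls are 6 mm thick and stand only 9 mm above the sloped floor, so fingers pass above them. The foot is at x = -100 mm, where the floor is 24 mm high
- crest (a point): middle of the crest (brass strip on the floor) at gutter x = 49 mm, 40 mm high. The floor rises to it by 6 degrees and beyond it falls by 10 degrees into a short pocket, 41 mm long, up to the stop
- stop (a point): centre line of the upright cork-faced stop's face, at the floor: gutter x = 90 mm; the stop's top is 84 mm high. Seated against it, the roller's centre is at about gutter x = 67 mm, z = 60 mm
- ramp: the sloped floor of the gutter, fixed to it. Origin: on the floor's surface, on the centre line, at the foot. x points up along the slope (the crest is at x = 150 mm), y as the gutter's, z is square to the floor. At the foot a brass lip (x = 0 to 6 mm, 7 mm high) keeps the roller from rolling out; behind the lip the space is free
- roller: loose black rubber roller with aluminium hub faces, 46 mm in diameter, 44 mm long, 0.1 to 0.2 kg; origin at its centre, its y axis is the roller's axis (across the gutter). It starts leaning on the lip at the foot (centre 23 mm up the slope and 23 mm over it) and rolls back down there whenever it is let go before the crest. Past the crest it rolls to the stop by itself
- keeper (a joint): slide of the steel keeper bar, m: 0 fully open (bar clear of the gutter, on its -y side), 0.040 fully across it; moves along the gutter's +y, stays where it is left, takes about 1 to 2 N. The bar is 10 x 10 mm in section, at gutter x = 28 to 38 mm, z = 50 to 60 mm; its steel guide stands at x = 22 to 44, y = -34 to -52 mm, 66 mm high
- keeper_knob (a point): centre of the red upright knob near the keeper bar's outer end, moving with it: 20 mm in diameter, z from 66 to 86 mm above the worktop, this point 76 mm high. Keeper open: at gutter x = 33, y = -98 mm. The bar, below the knob, ends 6 mm farther out (-y) than this point, so inside the knob's outline; the space beyond is free
- dark_stone: bystander: flat grey sharpening stone 43 x 70 x 14 mm, loose; origin under its centre
- case: bystander: small black case 34 x 60 x 38 mm, loose; origin under its centre
- oak_rod: bystander: short brown wooden rod 23 mm thick, 85 mm long along its y, lying, loose; origin under its centre
There are look-alikes about, which are no part of the job. Leave any green or yellow look-alike of the roller alone.

How it is judged (in metres and radians):
On the way, in this order (a step that is already met when the one before it is completed fails the run):
1. the roller has settled in the pocket past the crest, against the stop (x of roller in the frame of gutter between 0.059 and 0.075 m and y of roller in the frame of gutter between -0.008 and 0.008 m and z of roller in the frame of gutter below 0.064 m), for 0.3 s.
2. the keeper bar is pushed across behind the roller (value of joint keeper above 0.034 m), for 0.2 s.
At the end, for the whole second after the job is handed in: the roller lies at rest in the pocket (its centre at 59 to 75 mm along the gutter's x, within 8 mm of the centre line, less than 64 mm high) and the keeper bar is across the gutter, at 34 mm or more of its 40 mm (all of step 1 and value of joint keeper above 0.034 m and linear speed of roller below 0.02 m/s); the robot touches nothing.
It fails at once if the roller is lifted more than 10 mm off the gutter floor (z of roller in the frame of ramp above 0.033 m).
It fails at once if the roller is squeezed or pushed with more than 15 N (contact force between the fingers and roller above 15 N).
It fails at once if the small flat grey sharpening stone is shifted more than 20 mm (distance of dark_stone from where it was at the start of the episode above 0.02 m).
It fails at once if the small black case is shifted more than 20 mm (distance of case from where it was at the start of the episode above 0.02 m).
It fails at once if the short brown wooden rod is shifted more than 20 mm (distance of oak_rod from where it was at the start of the episode above 0.02 m).
It also fails if it takes over 51 s, if anything falls off the work surface, if the arm or the gripper's body presses on something with over 40 N, if the wrist force passes 120 N, or if a joint passes its speed limit or range.

## Robot

A 6-joint arm with a two-finger parallel gripper is mounted at the origin on the work surface; the furniture and walls round the work are solid. World frame = base frame: x ahead of the robot, y to its left, z up, the work surface at z = 0. Lengths are in mm, angles in rad, forces in N, time in s.
With the tool pointing down it reaches from about 350 to 975 mm from the base axis. Payload 7.1 kg.
Tool frame: the origin (TCP) lies between the finger pads; the fingertips stand 19 mm ahead of it and the grasp point (between the pads) is the TCP (ctrl.tcp_to_tips is the distance from the TCP to the fingertips, in mm); z points along the fingers, y is the line along which they close (so a half turn about z gives the same grasp; the last joint's range is limited). The gripper opens to 88 mm and grips with 3 to 60 N. Pads are 20 mm wide; open, the fingers measure 115 mm over their backs; the gripper's body (75 mm by 178 mm) begins 61 mm behind the grasp point.
Start: joints at [1.234, 0.423, 1.63, -0, 1.089, -0.019], TCP at [195.267, 593.697, 241.675] pointing down, gripper open.
Joint ranges: [-3, 3], [-0.9, 2.11], [0.09, 2.58], [-1.31, 4.45], [0.11, 2.69], [-2.54, 2.54]. Speed limits (rad/s): [2.39, 2.39, 3.01, 3.14, 3.14, 3.14].

## Interface

Orientations are given as a rotation vector (axis times angle).
In Python, from workcell import status, optics, ctrl gives the robot as it stands. The module is installed in compiled form; this text tells all that it offers.
- The arm moves only by the shell command python3 -m inch 'ROWS'. ROWS is JSON, a list that holds one entry, the list of rows, each a list of 7 numbers: the shift along the tool's x, y, z in mm, then the turn, a rotation vector about the tool's x, y, z in rad, then the opening in per cent of the stroke, from 0 (shut) to 100 (fully open). A call has 1 to 20 rows; each row is the pose to reach, as a shift and turn from the pose commanded when the call began, along the tool's axes at that moment; what a row does not reach only later rows make up. A row lasts 1/10 s, in which the tool goes at most 50 mm and 8.59 degrees, less where a joint would pass 70% of its speed; a pose out of reach is approached as far as the arm can. A call with a gripper value outside its range is refused whole. The fingers move at their own pace and stop on an object; the grip force is fixed at half the most. Time passes only in rows, so rows that repeat a pose let the fingers close. It gives the time, the measured TCP pose, the force, the opening and the grip force at its end, in the units of the state.
- status.get_obs(): the state, without advancing time (a new reading comes with each control period).
- optics.get_image(name): name is "side" or "top" or "wrist"; returns a dict with "frame" (384x512x3 uint8, red, green, blue), "fx", "fy", "cx", "cy" (pixels), "rvec" (rotation vector, rad) and "tvec" (3), from world to camera coordinates, as OpenCV has them; the wrist camera has in their place "hand_eye" (4x4, takes a point from camera to tool coordinates, whose origin is the TCP and whose axes are the flange's). Camera axes: x right, y down, z forward; pixel columns grow to the right and rows downward; lengths in mm; the calibration is good to about 2 mm. A picture is of the moment at which its call begins: read the wrist's pose just before it. There is no depth.
- ctrl.close_job(): hands the job in; it is judged then, once.
The state is a dict: "t": time; "qpos": joint angles; "qvel": joint speeds; "joint_torque": joint torques, N m; "ee_pos": TCP position; "orientation": TCP orientation; "ft_force": force on the tool from outside, world axes, zero at the start; "moment": the same for the moment, N m; "width": finger opening in mm; "grasp_force": force on a finger pad.
Only numpy, scipy, OpenCV 4.12 (cv2) and the standard library are available. Lean on these libraries where they do the work, as an engineer would, in place of code of your own. Each camera call takes 0.05 s, during which the arm holds its last target. There are 200 camera calls.

## Working session

There is one attempt and no reset: what is moved stays moved. The work goes in short steps, Python scripts to look and compute and a shell command to move; the robot and the scene stay as the last step left them, time stands still between calls to the robot, and variables do not carry over. Pictures are saved under pics/ and viewed, at most 10 in all, crops included, and the job is handed in when it is done.

```bash
mkdir -p pics; cat > h.py <<'E'
import numpy as np, cv2
from workcell import status, optics, ctrl
from scipy.spatial.transform import Rotation as R
def grab(n):
    o=status.get_obs(); d=optics.get_image(n); d['o']=o; return d
def ray(d,u,v):
    c=np.array([(u-d['cx'])/d['fx'],(v-d['cy'])/d['fy'],1.])
    if 'hand_eye' in d:
        H=np.array(d['hand_eye']);Rw=R.from_rotvec(d['o']['orientation']).as_matrix()
        return Rw@H[:3,:3]@c, Rw@H[:3,3]+np.array(d['o']['ee_pos'])
    Rm=R.from_rotvec(np.ravel(d['rvec'])).as_matrix()
    return Rm.T@c, -Rm.T@np.ravel(d['tvec'])
def onz(d,u,v,z):
    r,o=ray(d,u,v); return o+r*(z-o[2])/r[2]
def proj(d,p):
    return cv2.projectPoints(np.array(p,float).reshape(-1,3),np.ravel(d['rvec']),np.ravel(d['tvec']),np.array([[d['fx'],0,d['cx']],[0,d['fy'],d['cy']],[0,0,1.]]),None)[0].reshape(-1,2)
E
python3 - <<'E'
from h import *
import pickle
D={n:grab(n) for n in("top","side","wrist")}
pickle.dump(D,open('d0.pkl','wb'))
for n in D: cv2.imwrite(f'pics/{n}0.png',D[n]['frame'][...,::-1])
print(status.get_obs(), ctrl.tcp_to_tips)
for n in("top","side"): print(n,ray(D[n],256,192))
E
```

```text
{'t': 0.15, 'qpos': array([ 1.23400245e+00,  4.23665644e-01,  1.63049393e+00,  4.13267102e-06,
        1.08861378e+00, -1.89643933e-02]), 'qvel': array([ 0.0003704 , -0.00187463, -0.00474247, -0.00072899, -0.00013038,
        0.0013318 ]), 'joint_torque': array([-1.05356341e-04, -5.44982386e+01, -2.73918110e+01,  6.44162879e-02,
        2.04931945e-02, -6.00392900e-05]), 'ee_pos': array([195.13474903, 593.32836681, 241.08811172]), 'orientation': array([-4.97115985e-01, -3.10179650e+00,  1.82422640e-03]), 'ft_force': array([-0.47867627, -0.00994781,  0.23881169]), 'moment': array([ 0.01676469, -0.02441333,  0.02777908]), 'grasp_force': 0.0, 'width': 87.9568834877201} 19.0
top (array([ 0.0967581 ,  0.00201579, -0.99540357]), array([450.69464055, -92.79178484, 937.16390423]))
side (array([ 0.70675805,  0.36478575, -0.60625805]), array([-112.72552386, -423.13308722,  652.60467035]))
```

View pics/top0.png

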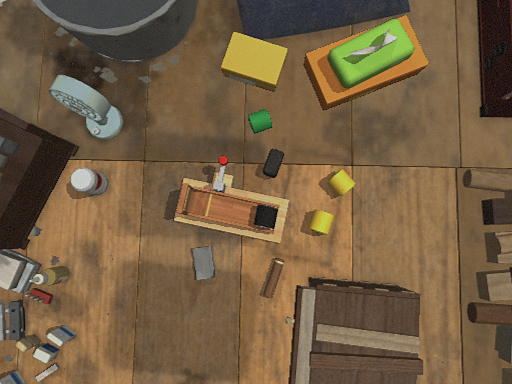

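View pics/side0.png

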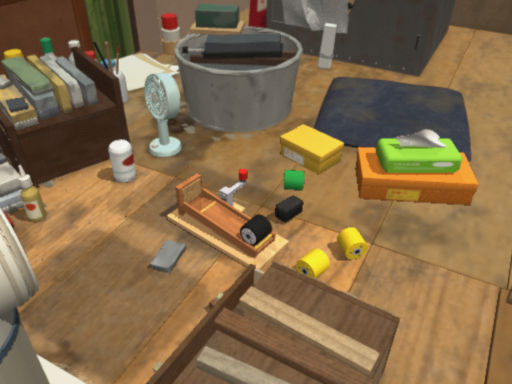

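The top view has the black roller at about (265,216), at the foot of the gutter. The brass crest is at (208,204) and the stop at the left end. The red knob is at (223,160), and in the side view the roller is at (257,229).

Things that could be mistaken for the roller in the top view:
- black case at (274,163)
- green cylinder at (260,121)
- yellow cylinders at (321,222) and (342,182)

I choose the black one inside the gutter and will check it in a close crop.

```bash
python3 - <<'E'
from h import *
import pickle
D=pickle.load(open('d0.pkl','rb'))
t=D['top'];f=t['frame']
hsv=cv2.cvtColor(f,cv2.COLOR_RGB2HSV)
for n in('top','side'):
    g=cv2.cvtColor(D[n]['frame'],cv2.COLOR_RGB2HSV)
    m=(((g[...,0]<6)|(g[...,0]>174))&(g[...,1]>170)&(g[...,2]>120)).astype(np.uint8)
    k,l,s,c=cv2.connectedComponentsWithStats(m)
    for i in range(1,k):
        if s[i,4]>8: print(n,c[i],s[i])
# board: light wood
print(f[236,230],f[205,284],f[190,179])
g=f.astype(int); ref=f[236,230].astype(int)
m=(np.abs(g-ref).max(2)<35).astype(np.uint8); m[:150]=0;m[260:]=0;m[:,:165]=0;m[:,300:]=0
m=cv2.morphologyEx(m,cv2.MORPH_OPEN,np.ones((2,2)))
k,l,s,c=cv2.connectedComponentsWithStats(m); i=1+s[1:,4].argmax();print(s[i])
crop=cv2.resize(f[145:250,165:300],None,fx=5.5,fy=5.5,interpolation=cv2.INTER_CUBIC)
s_=D['side']['frame'][160:280,150:300]; s_=cv2.resize(s_,None,fx=4,fy=4,interpolation=cv2.INTER_CUBIC)
cv2.imwrite('pics/crop_top.png',crop[...,::-1]);cv2.imwrite('pics/crop_side.png',s_[...,::-1])
E
```

```text
top [222.86666667 159.56666667] [219 156   9   8  60]
side [169.70053476  20.62032086] [162  14  15  15 187]
side [90.10638298 53.34042553] [85 50 10  8 47]
side [125.77777778 162.55555556] [124 160   5   5   9]
side [242.57317073 173.8902439 ] [239 169   8  11  82]
side [ 30.8        206.33333333] [ 29 205   5   4  15]
side [  9.36363636 219.54545455] [  7 216   5   8  11]
[99 80 62] [199 185 127] [66 53 41]
[ 166  151  106  101 4616]
```

View pics/crop_top.png

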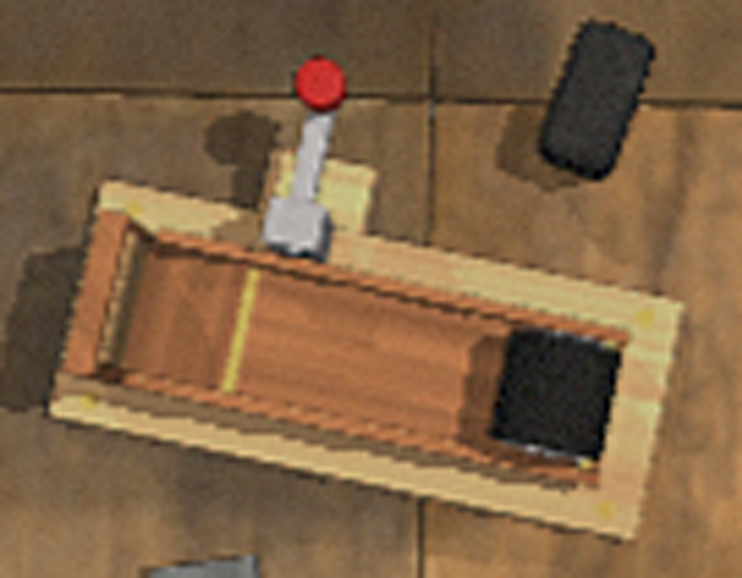

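The crop confirms it: the black roller with aluminium rims is at (555,392), the brass crest at (240,330) and the red knob at (320,84). The board corners are at (105,182), (683,302), (632,540) and (52,412). Next I'll work out the gutter frame.

```bash
python3 - <<'E'
from h import *
import pickle
D=pickle.load(open('d0.pkl','rb'));t=D['top']
q=lambda x,y:((x+.5)/5.5-.5+165,(y+.5)/5.5-.5+145)
W=np.array([onz(t,*q(*p),12)[:2] for p in[(105,182),(683,302),(632,540),(52,412)]])
L=np.array([[122.5,-50],[-122.5,-50],[-122.5,50],[122.5,50]])
a,b=W-W.mean(0),L-L.mean(0)
Rr,_=R.align_vectors(np.c_[a,[0]*4],np.c_[b,[0]*4]); M=Rr.as_matrix()[:2,:2]
c=W.mean(0); th=np.arctan2(M[1,0],M[0,0])
print(W,c,th,np.degrees(th)); print('res',a-b@M.T)
g=lambda x,y:c+M@[x,y]
# knob by two views
kt=ray(t,222.87,159.57);ks=ray(D['side'],242.57,173.9)
A=np.c_[kt[0],-ks[0]];s=np.linalg.lstsq(A,ks[1]-kt[1],rcond=None)[0]
print('knob 2view',kt[1]+kt[0]*s[0],ks[1]+ks[0]*s[1],'pred',g(33,-98),'top z86',onz(t,222.87,159.57,84))
r=onz(t,*q(557,392),40);print('roller',r,M.T@(r[:2]-c)); cr=onz(t,*q(240,330),40);print('crest',M.T@(cr[:2]-c))
for n,p in dict(case=(597,100)).items(): w=onz(t,*q(*p),38);print(n,w,M.T@(w[:2]-c))
for n,p,z in(('stone',(203,263),14),('rod',(273,278),20)): w=onz(t,*p,z);print(n,w,M.T@(w[:2]-c))
np.savez('g.npz',c=c,M=M)
o=status.get_obs();print(R.from_rotvec(o['orientation']).as_matrix().round(3))
E
```

```text
[[ 569.66751635   73.53980093]
 [ 525.27334255 -164.96372468]
 [ 428.36474278 -145.5922079 ]
 [ 474.79410726   91.29404672]] [499.52492724 -36.43052123] 1.3816750975503154 79.16415174795938
res [[-1.99539539 -0.94568746]
 [-0.33058214  1.18239274]
 [ 0.97780006  1.75432296]
 [ 1.34817747 -1.99102823]]
knob 2view [602.03707869 -19.34624871  75.02229004] [603.03395808 -21.08199451  75.04941711] pred [601.98143312 -22.44251201] top z86 [600.46110962 -20.11105661  84.        ]
roller [ 486.30746816 -113.51102582   40.        ] [-78.19097294  -1.50902678]
crest [49.71902426  0.79644913]
case [ 603.72064356 -127.40027601   38.        ] [ -69.75938377 -119.4398257 ]
stone [380.38108051  22.73930595  14.        ] [ 35.7162679  128.14317332]
rod [ 351.98723556 -132.10864567   20.        ] [-121.70864227  126.9199762 ]
[[-0.95   0.313 -0.   ]
 [ 0.313  0.95  -0.001]
 [ 0.    -0.001 -1.   ]]
```

The gutter frame is good to about 2 mm. I'll turn the tool so its x axis runs uphill, stay above everything, and stage behind the roller.

```bash
cat >> h.py <<'E'
def go(x,y,z,o=None):
    "rows' shift/turn to put TCP at gutter (x,y), world z, tool x along gutter x"
    g=np.load('g.npz');o=o or status.get_obs()
    p=np.r_[g['c']+g['M']@[x,y],z]
    X=np.r_[g['M'][:,0],0];Z=np.array([0,0,-1.]);T=np.c_[X,np.cross(Z,X),Z]
    R0=R.from_rotvec(o['orientation']).as_matrix()
    print((R0.T@(p-o['ee_pos'])).round(1),R.from_matrix(R0.T@T).as_rotvec().round(3))
def where():
    g=np.load('g.npz');o=status.get_obs()
    print('gutter',g['M'].T@(np.array(o['ee_pos'])[:2]-g['c']),o['ee_pos'][2],'F',np.r_[g['M'].T@o['ft_force'][:2],o['ft_force'][2]],'t',o['t'],o['width'])
E
python3 -c "
from h import *
go(-128,0,240)"
```

```text
[-502.4 -630.     1.8] [-1.000e-03  1.000e-03  1.442e+00]
```

```bash
python3 -m inch '[[[-100,-126,-40,0,0,0.29,20],[-100,-126,-40,0,0,0.29,20],[-100,-126,-40,0,0,0.29,20],[-100,-126,-40,0,0,0.29,20],[-300,-378,-40,0,0,0.86,20],[-300,-378,-40,0,0,0.86,20],[-300,-378,-40,0,0,0.86,20],[-300,-378,-40,0,0,0.86,20],[-300,-378,-40,0,0,0.86,20],[-300,-378,-40,0,0,0.86,20],[-502,-630,0,0,0,1.442,20],[-502,-630,0,0,0,1.442,20],[-502,-630,0,0,0,1.442,20],[-502,-630,0,0,0,1.442,20],[-502,-630,0,0,0,1.442,20],[-502,-630,0,0,0,1.442,20],[-502,-630,0,0,0,1.442,20],[-502,-630,0,0,0,1.442,20],[-502,-630,0,0,0,1.442,20],[-502,-630,0,0,0,1.442,20]]]'; python3 - <<'E'
from h import *
where(); go(-128,0,120)
d=grab('wrist');cv2.imwrite('pics/w1.png',d['frame'][...,::-1])
import pickle;pickle.dump(d,open('w1.pkl','wb'))
E
```

```text
t: 2.15
ee_pos: [474.8, -160.6, 241.4]
orientation: [-2.42, -2.002, 0.0]
ft_force: [-0.3, -1.3, 0.2]
width: 17.8
grasp_force: 0.0
gutter [-126.64151363    0.89622207] 241.3951398231202 F [-1.37465645  0.02480476  0.19914818] t 2.15 17.795832863088503
[ -1.4   1.  121.4] [-0.001 -0.     0.001]
```

View pics/w1.png

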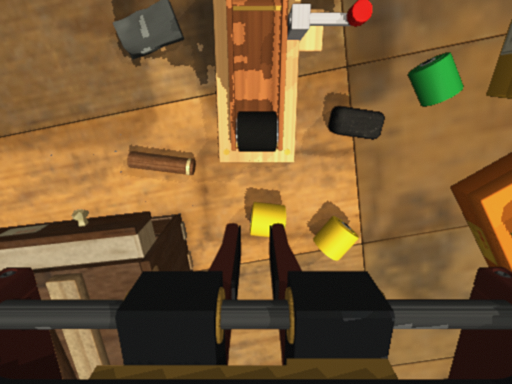

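The wrist view shows the roller at (257,131) in the gutter, with the board's foot edge at v≈161. A yellow look-alike at (268,219) lies just past the foot and a brown box at lower left. I'll check both for clearance.

```bash
python3 - <<'E'
from h import *
import pickle
d=pickle.load(open('w1.pkl','rb'));t=pickle.load(open('d0.pkl','rb'))['top'];g=np.load('g.npz')
G=lambda p:(g['M'].T@(p[:2]-g['c'])).round(1)
for n,u,v,z in[('roller L',237,131,50),('roller R',277,131,50),('roller bot',257,151,46),('board L',219,161,12),('board R',294,161,12),('yel low edge',268,203,25),('yel far',268,237,20),('boxcorner',150,215,60),('knob',361,12,86),('crest',258,8,40)]:
    print(n,G(onz(d,u,v,z)))
for n,u,v,z in[('yel',321,222,35),('yel left edge',310,222,25),('yel2',342,182,35),('box c',303,285,60),('box c',303,285,100)]:
    print(n,G(onz(t,u,v,z)))
f=cv2.cvtColor(t['frame'],cv2.COLOR_RGB2HSV);m=cv2.inRange(f,(22,150,90),(33,255,255))
k,l,s,c=cv2.connectedComponentsWithStats(m)
for i in range(1,k):
    if s[i,4]>60 and s[i,1]>150: print(s[i],c[i],G(onz(t,s[i,0],c[i][1],25)))
E
```

```text
roller L [-77.9  21.7]
roller R [-77.8 -24.4]
roller bot [-101.7   -1.4]
board L [-120.9   48.7]
board R [-120.8  -50.7]
yel low edge [-175.4  -16.5]
yel far [-228.4  -17.5]
boxcorner [-178.5  129.8]
knob [ 33.  -95.9]
crest [48.5 -2.1]
yel [-198.5  -13.8]
yel left edge [-176.3   -9.3]
yel2 [-226.8 -109.6]
box c [-183.3  123.9]
box c [-177.9  120. ]
[328 169  28  27 412] [341.33737864 182.2961165 ] [-198.3 -104.1]
[309 210  25  25 425] [320.87058824 221.44705882] [-173.9  -10. ]
```

The frame agrees: crest at 48.5, knob at (33,-96), centre line about y=-1, and the yellow roller starts at x≈-175, so it's clear. Descending behind the lip.

```bash
python3 -m inch '[[[0,1,40,0,0,0,20],[0,1,80,0,0,0,20],[0,1,115,0,0,0,20],[0,1,145,0,0,0,20],[0,1,165,0,0,0,20],[0,1,177,0,0,0,20],[0,1,183,0,0,0,20],[0,1,183,0,0,0,20],[0,1,183,0,0,0,20]]]'; python3 - <<'E'
from h import *
where();go(24,-1,71)
E
```

```text
t: 3.1
ee_pos: [476.9, -161.8, 59.6]
orientation: [2.42, 2.002, 0.001]
ft_force: [-0.0, -0.2, 0.3]
width: 17.7
grasp_force: 0.0
gutter [-127.3703112    -1.35536415] 59.57770821386043 F [-0.19634447 -0.00486723  0.32889021] t 3.1 17.70506472932953
[151.4  -0.3 -11.5] [0.001 0.    0.   ]
```

```bash
python3 -m inch '[[[3,0,1,0,0,0,20],[6,0,1,0,0,0,20],[9,0,1,0,0,0,20],[11,0,1,0,0,0,20],[12,0,1,0,0,0,20],[13,0,1,0,0,0,20],[14,0,1,0,0,0,20],[15,0,1,0,0,0,20],[16,0,1,0,0,0,20],[17,0,1,0,0,0,20],[18,0,1,0,0,0,20],[19,0,1,0,0,0,20],[20,0,1,0,0,0,20]]]'; python3 - <<'E'
from h import *
where()
E
```

```text
t: 4.4
ee_pos: [480.1, -142.1, 57.7]
orientation: [2.421, 2.002, 0.0]
ft_force: [-0.8, -1.1, 1.0]
width: 17.6
grasp_force: 0.5
gutter [-107.48491027   -0.75565715] 57.72267528488953 F [-1.18756617  0.61136585  0.96093261] t 4.4 17.643465466809154
```

Contact at about 1.2 N. Pushing on up the slope.

```bash
python3 -m inch '[[[1,0,0,0,0,0,20],[3,0,0,0,0,0,20],[5,0,-0.5,0,0,0,20],[7,0,-0.7,0,0,0,20],[9,0,-1,0,0,0,20],[11,0,-1.2,0,0,0,20],[13,0,-1.4,0,0,0,20],[15,0,-1.6,0,0,0,20],[17,0,-1.8,0,0,0,20],[19,0,-2,0,0,0,20],[21,0,-2.2,0,0,0,20],[23,0,-2.4,0,0,0,20],[25,0,-2.6,0,0,0,20],[27,0,-2.8,0,0,0,20],[29,0,-3,0,0,0,20],[31,0,-3.2,0,0,0,20],[33,0,-3.5,0,0,0,20],[35,0,-3.7,0,0,0,20],[37,0,-3.9,0,0,0,20],[39,0,-4.1,0,0,0,20]]]'; python3 - <<'E'
from h import *
where()
E
```

```text
t: 6.4
ee_pos: [487.4, -103.7, 61.8]
orientation: [2.421, 2.002, -0.0]
ft_force: [0.3, -1.0, 0.2]
width: 17.4
grasp_force: 0.5
gutter [-68.35525305  -0.70995476] 61.80107245487877 F [-0.93734286 -0.49684982  0.2227974 ] t 6.4 17.433915869923403
```

```bash
python3 -m inch '[[[2,0,0,0,0,0,20],[4,0,-0.4,0,0,0,20],[6,0,-0.6,0,0,0,20],[8.5,0,-0.9,0,0,0,20],[11,0,-1.2,0,0,0,20],[13.5,0,-1.4,0,0,0,20],[16,0,-1.7,0,0,0,20],[18.5,0,-1.9,0,0,0,20],[21,0,-2.2,0,0,0,20],[23.5,0,-2.5,0,0,0,20],[26,0,-2.7,0,0,0,20],[28.5,0,-3,0,0,0,20],[31,0,-3.3,0,0,0,20],[33.5,0,-3.5,0,0,0,20],[36,0,-3.8,0,0,0,20],[38.5,0,-4,0,0,0,20],[41,0,-4.3,0,0,0,20],[43,0,-4.5,0,0,0,20],[45,0,-4.7,0,0,0,20],[47,0,-5,0,0,0,20]]]'; python3 - <<'E'
from h import *
where()
d=grab('side');cv2.imwrite('pics/s2.png',cv2.resize(d['frame'][140:290,140:340],None,fx=4,fy=4,interpolation=cv2.INTER_CUBIC)[...,::-1])
E
```

```text
t: 8.4
ee_pos: [496.2, -57.5, 66.8]
orientation: [-2.421, -2.002, 0.0]
ft_force: [0.0, -1.0, 0.6]
width: 17.6
grasp_force: 0.5
gutter [-21.3596421   -0.69267303] 66.8044510061071 F [-0.97606161 -0.22375714  0.62470994] t 8.4 17.604096296118453
```

View pics/s2.png

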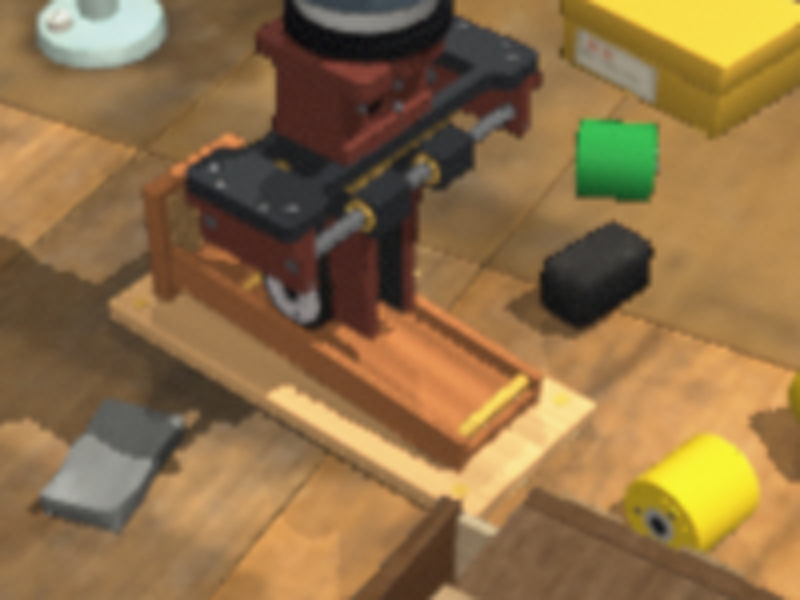

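The roller (hub at (300,300) in the crop) is being pushed square, just short of the crest. I'll go on and slow down over the crest.

```bash
python3 -m inch '[[[2,0,0,0,0,0,20],[4,0,-0.4,0,0,0,20],[6,0,-0.6,0,0,0,20],[8.5,0,-0.9,0,0,0,20],[11,0,-1.2,0,0,0,20],[13.5,0,-1.4,0,0,0,20],[16,0,-1.7,0,0,0,20],[18.5,0,-1.9,0,0,0,20],[21,0,-2.2,0,0,0,20],[23.5,0,-2.5,0,0,0,20],[25.5,0,-2.7,0,0,0,20],[27.5,0,-2.9,0,0,0,20],[29,0,-3.1,0,0,0,20],[30.5,0,-3.3,0,0,0,20],[32,0,-3.5,0,0,0,20],[33,0,-3.6,0,0,0,20],[34,0,-3.7,0,0,0,20],[35,0,-3.8,0,0,0,20],[36,0,-3.9,0,0,0,20],[37,0,-4,0,0,0,20]]]'; python3 -m inch '[[[1,0,0,0,0,0,20],[2,0,0,0,0,0,20],[3,0,0,0,0,0,20],[4,0,0,0,0,0,20],[5,0,0,0,0,0,20],[6,0,0,0,0,0,20],[7,0,0,0,0,0,20],[8,0,0,0,0,0,20],[8,0,0,0,0,0,20],[8,0,0,0,0,0,20],[8,0,0,0,0,0,20]]]'; python3 - <<'E'
from h import *
where()
d=grab('wrist');cv2.imwrite('pics/w2.png',d['frame'][...,::-1])
E
```

```text
t: 10.45
ee_pos: [503.1, -21.3, 70.8]
orientation: [-2.421, -2.002, 0.0]
ft_force: [0.2, -0.7, 1.3]
width: 17.9
grasp_force: 0.3
t: 11.55
ee_pos: [504.6, -13.5, 70.8]
orientation: [2.421, 2.002, -0.0]
ft_force: [1.1, 0.2, -0.4]
width: 17.7
grasp_force: 0.0
gutter [23.45692957 -0.71175857] 70.77381375341434 F [ 0.41813394 -0.99922302 -0.44908313] t 11.55 17.656272867070605
```

View pics/w2.png

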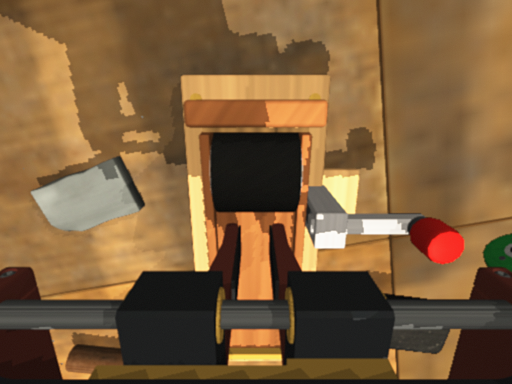

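The roller (at (257,172) in the wrist view) sits against the stop, clear of the fingers. Now I'll lift, close, and go outside the knob.

```bash
python3 -m inch '[[[0,0,-15,0,0,0,20],[0,0,-40,0,0,0,20],[0,0,-60,0,0,0,10],[3,30,-60,0,0,0,0],[6,70,-60,0,0,0,0],[9,105,-60,0,0,0,0],[9,125,-60,0,0,0,0],[9,133,-60,0,0,0,0],[9,133,-45,0,0,0,0],[9,133,-30,0,0,0,0],[9,133,-21,0,0,0,0],[9,133,-18,0,0,0,0],[9,133,-18,0,0,0,0],[9,133,-18,0,0,0,0]]]'; python3 - <<'E'
from h import *
where();go(33,-132,89)
d=grab('wrist');cv2.imwrite('pics/w3.png',d['frame'][...,::-1])
E
```

```text
t: 13.0
ee_pos: [637.0, -29.6, 89.0]
orientation: [2.421, 2.002, 0.0]
ft_force: [0.6, 0.5, 0.1]
width: 0.6
grasp_force: 0.0
gutter [  32.54374506 -133.69104376] 88.97998266182353 F [ 0.56018053 -0.47095549  0.09512428] t 13.0 0.6195377856752247
[ 0.5 -1.7 -0. ] [ 0. -0.  0.]
```

View pics/w3.png

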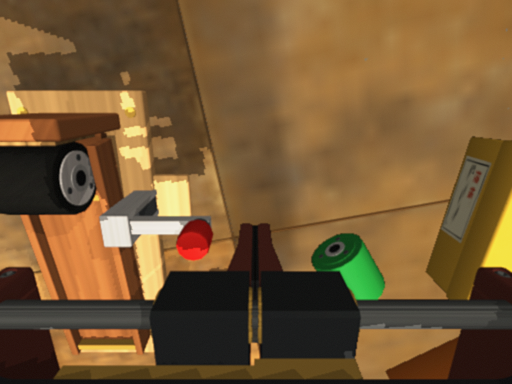

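Roller still seated; the knob at (195,238) is to the left of the closed fingers. Pushing it along +y.

```bash
python3 -m inch '[[[0,-3,0,0,0,0,0],[0,-6,0,0,0,0,0],[0,-8,0,0,0,0,0],[0,-10,0,0,0,0,0],[0,-12,0,0,0,0,0],[0,-14,0,0,0,0,0],[0,-16,0,0,0,0,0],[0,-18,0,0,0,0,0],[0,-20,0,0,0,0,0],[0,-22,0,0,0,0,0],[0,-24,0,0,0,0,0],[0,-26,0,0,0,0,0],[0,-28,0,0,0,0,0],[0,-30,0,0,0,0,0],[0,-32,0,0,0,0,0],[0,-34,0,0,0,0,0],[0,-36,0,0,0,0,0],[0,-38,0,0,0,0,0],[0,-40,0,0,0,0,0]]]'; python3 - <<'E'
from h import *
where()
E
python3 -m inch '[[[0,-2,0,0,0,0,0],[0,-4,0,0,0,0,0],[0,-6,0,0,0,0,0],[0,-7,0,0,0,0,0],[0,-8,0,0,0,0,0],[0,-9,0,0,0,0,0],[0,-9,0,0,0,0,0]]]'; python3 - <<'E'
from h import *
where()
d=grab('wrist');cv2.imwrite('pics/w4.png',d['frame'][...,::-1])
E
```

```text
t: 14.95
ee_pos: [597.5, -22.1, 88.8]
orientation: [2.421, 2.002, 0.0]
ft_force: [0.9, 0.3, -0.9]
width: 0.4
grasp_force: 0.6
gutter [ 32.48067392 -93.55136306] 88.81176123281308 F [ 0.45054361 -0.81234661 -0.89507132] t 14.95 0.44643386886792963
t: 15.65
ee_pos: [588.6, -20.4, 88.8]
orientation: [-2.421, -2.002, 0.0]
ft_force: [0.3, 0.4, -0.3]
width: 0.4
grasp_force: 0.3
gutter [ 32.48569693 -84.51656965] 88.76025438268924 F [ 0.45697226 -0.16787044 -0.32274016] t 15.65 0.36932630731100846
```

View pics/w4.png

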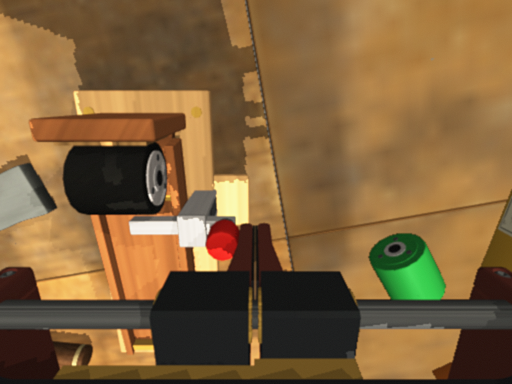

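The knob (222,240) is almost at the guide and the bar reaches well across behind the roller. I'll go on in small steps until the end stop shows in the force.

```bash
W='from h import *
where()'
python3 -m inch '[[[0,-1,0,0,0,0,0],[0,-2,0,0,0,0,0],[0,-2,0,0,0,0,0]]]' >/dev/null; python3 -c "$W"
python3 -m inch '[[[0,-1,0,0,0,0,0],[0,-1,0,0,0,0,0]]]' >/dev/null; python3 -c "$W"
python3 -m inch '[[[0,-1,0,0,0,0,0],[0,-1,0,0,0,0,0]]]' >/dev/null; python3 -c "$W"
```

```text
gutter [ 32.48975102 -82.52592465] 88.76749740288521 F [-0.68305318 -0.85670762  0.45878662] t 16.0 0.5152600017672248
gutter [ 32.48826636 -81.56111593] 88.74520629241827 F [-0.50191277 -0.8307639   0.37541093] t 16.2 0.5085950951139853
gutter [ 32.4957235  -80.53286116] 88.75833392860942 F [-0.25874382 -0.90976022 -0.36336264] t 16.4 0.5985335993618854
```

```bash
W='from h import *
where()'
python3 -m inch '[[[0,-1,0,0,0,0,0],[0,-1,0,0,0,0,0]]]' >/dev/null; python3 -c "$W"
python3 -m inch '[[[0,-1,0,0,0,0,0],[0,-1,0,0,0,0,0]]]' >/dev/null; python3 -c "$W"
python3 - <<'E'
from h import *
d=grab('wrist');g=np.load('g.npz')
h=cv2.cvtColor(d['frame'],cv2.COLOR_RGB2HSV)
m=(((h[...,0]<6)|(h[...,0]>174))&(h[...,1]>170)&(h[...,2]>100)).astype(np.uint8)
k,l,s,c=cv2.connectedComponentsWithStats(m)
for i in range(1,k):
    if s[i,4]>100:
        print(s[i],c[i],g['M'].T@(onz(d,*c[i],78)[:2]-g['c']))
E
```

```text
gutter [ 32.49306241 -79.55009476] 88.76874527021457 F [-0.23936451 -0.78486865 -0.025193  ] t 16.6 0.6957250181792779
gutter [ 32.49059416 -78.55740345] 88.77668766214511 F [-0.73477946 -0.00353139  1.58365769] t 16.8 0.3513229536011105
[206 220  32  40 984] [222.17174797 239.86178862] [ 35.59891088 -59.19997152]
```

```bash
W='from h import *
where()'
python3 -m inch '[[[0,-1,0,0,0,0,0],[0,-1,0,0,0,0,0]]]' >/dev/null; python3 -c "$W"
python3 -m inch '[[[0,-1,0,0,0,0,0],[0,-1,0,0,0,0,0]]]' >/dev/null; python3 -c "$W"
```

```text
gutter [ 32.50624856 -78.12037905] 88.8393898964386 F [-1.3670931  -3.04010627 -1.55772845] t 17.05 0.3374435028410236
gutter [ 32.53370536 -78.00037733] 88.97297130634611 F [-0.64065525 -5.94663792 -3.98110892] t 17.25 0.5329156131269049
```

The end stop is reached: the force rises and the TCP has stalled. I'll back off, rise and check.

```bash
python3 -m inch '[[[0,3,0,0,0,0,0],[0,8,0,0,0,0,0],[0,20,0,0,0,0,0],[0,30,-10,0,0,0,0],[0,30,-40,0,0,0,0],[0,30,-80,0,0,0,0],[0,30,-120,0,0,0,0],[0,30,-140,0,0,0,0],[0,30,-140,0,0,0,0],[0,30,-140,0,0,0,0]]]'; python3 - <<'E'
from h import *
where()
d=grab('wrist');cv2.imwrite('pics/w5.png',d['frame'][...,::-1])
E
```

```text
t: 18.25
ee_pos: [610.7, -24.6, 229.1]
orientation: [2.421, 2.002, 0.001]
ft_force: [0.4, -0.1, 0.1]
width: 0.4
grasp_force: 0.0
gutter [  32.48515895 -106.97778662] 229.05526243493782 F [-0.05544922 -0.37332609  0.09401922] t 18.25 0.37181871930382426
```

View pics/w5.png

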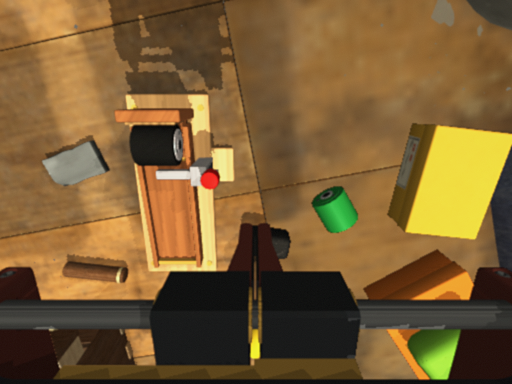

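The roller (158,145) is against the stop and the bar (157–195,175) lies across the gutter behind it. The stone, case and rod have not moved, and the arm is clear.

```bash
python3 -c "
from workcell import ctrl
print(ctrl.close_job())"
```

```text
the job is handed in; nothing more can be done
None
```

The job is handed in at about 18 s of the 51 s allowed: the last picture shows the roller against the cork stop, the keeper bar across behind it at its end stop, and the stone, case and rod where they were; the judge's result was not shown.

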